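# Put a painted papier-mache animal on the drying rack and set the air valve

### The job

The papier-mache armadillo with the orange head has just been painted: stand it on its feet in the middle of the slatted drying rack, nose towards the brass air nozzle, setting it down rather than letting it drop. Once it stands there, open the air by turning the valve's blue lever until it points along the red set-mark, and leave it there. Leave the blue-headed armadillo, the paint jar and the brush cup where they are.

Things in the scene. Friction and masses are not known exactly. Their poses are not given: they have to be found in the camera images.
- armadillo_center (a point): Centre of the loose papier-mache armadillo with the ORANGE head and yellow and white bands: 150 mm long nose to tail, body 50 mm wide, 62 mm high at the middle, about 0.16 kg, four short feet. The point is 31 mm above the soles; the body's sides are upright and can be pinched across y here. x axis: towards the nose; z: up.
- armadillo_nose (a point): Tip of that armadillo's nose, 78 mm ahead (+x) of its centre, 30 mm above the soles. Same axes.
- rack: Drying rack fixed to the table: light slatted wooden deck, 180 x 110 mm (x by y), top 24 mm above the table. Origin: on the table under the deck's middle. +x points from there to the air nozzle. The armadillo's centre belongs within 25 mm of the middle in x and in y, its nose within 15 degrees of +x.
- nozzle_tip (a point): Tip of the brass air nozzle at the rack's +x end: 96 mm from the deck's middle, 70 mm above the table, blowing towards the deck; its pipe stands behind it (130 mm from the middle, up to 77 mm high). Fixed.
- valve_axis (a point): Point on the vertical turning axis of the air valve, 118 mm above the table, at mid-height of the lever. The valve is fixed to the table: brass body on a pipe, under a round grey dial 148 mm across, its top 82 mm above the table.
- handle_grip (a point): Place to take the blue valve lever: on its middle line, 85 mm from the turning axis, 117 mm above the table. The lever is a level bar 14 mm thick (across), 26 mm high (104 to 130 mm above the table), reaching 112 mm from the axis, with a white line along its top. x axis: along the lever, outwards; z: up.
- handle (a joint): Turn of the lever in rad: 0 shut (hard stop), growing anticlockwise seen from above, hard stop at 1.75. It stays where it is left; turning takes about 0.15 N m (2 N at the grip).
- mark_end (a point): Outer end of the red set-mark, a fixed strip 12 mm wide lying radially on the dial, from 40 to 135 mm from the turning axis, top 86 mm above the table. It is always anticlockwise of the lever's start. x axis: along the strip, outwards. The lever is set when it points along the strip within 0.08 rad.
- blue_one_center (a point): Centre, 31 mm up, of the other, finished armadillo with a BLUE head, same size: not to be moved.
- paint_jar_center (a point): Centre, 55 mm up, of a jar of yellow paint with a red lid, 64 mm across, 110 mm high: not to be moved.
- brush_cup_center (a point): Centre, 48 mm up, of a grey cup with brushes standing in it, 72 mm across, 170 mm high with the brushes: not to be moved.

How it is judged:
By the outcome, as a careful person would: the job done as asked, in the order asked, and still so for the second after the job is handed in, with the robot touching nothing.
It also fails if it takes over 51 s, if anything falls off the work surface, if the arm or the gripper's body presses on something with over 40 N, if the wrist force passes 120 N, or if a joint passes its speed limit or range.

### The arm

A 7-joint arm with a two-finger parallel gripper is mounted at the origin on the work surface. World frame = base frame: x ahead of the robot, y to its left, z up, the work surface at z = 0. Lengths are in m, angles in rad, forces in N, time in s.
With the tool pointing down it reaches from about 0.4 to 0.9 m from the base axis. Payload 5.5 kg.
Tool frame: the origin (TCP) lies midway between the tips of the shut fingers; the grasp point (between the pads) lies r.grip_depth behind it (r.grip_depth is the distance from the TCP to the grasp point, in m); x points along the fingers, z is the direction in which the jaws open and shut, and the axes are right-handed (so a half turn about x gives the same grasp; the last joint's range is limited). The gripper opens to 92 mm and grips with 3 to 60 N. Pads are 19 mm wide; open, the fingers measure 130 mm over their backs; the gripper's body (75 mm by 190 mm) begins 47 mm behind the grasp point.
Start: joints at [-0.885, 0.501, -0.427, 1.55, 0.221, 1.138, -0.21], TCP at [0.267, 0.593, 0.227] pointing down, gripper open.
Joint ranges: [-2.88, 2.88], [-0.31, 2.03], [-1.54, 1.56], [0.2, 2.42], [-1.41, 4.55], [0.19, 2.02], [-2.57, 2.57]. Speed limits (rad/s): [2.57, 2.57, 3.14, 3.14, 3.14, 3.14, 3.14].

### API

Orientations are given as a unit quaternion [x, y, z, w].
In Python, from rig import r gives the robot as it stands.
- The arm moves only by the tool apply_moves, never from a script. Its argument "moves" is text: rows parted by semicolons, each of 7 numbers parted by spaces: the shift along the world's x, y, z in mm, then the turn, a rotation vector about the world's x, y, z in degrees, then the gripper's target within -1 to 1 (fully open at 1, half-way at 0, shut at -1). A call has 1 to 20 rows; each row shifts and turns the commanded pose from where the row before left it; what a row does not reach is not made up. A row lasts 1/12 s, in which the tool goes at most 41.7 mm and 7.16 degrees, less where a joint would pass 70% of its speed; a pose out of reach is approached as far as the arm can. A call with a gripper value outside its range is refused whole. The fingers move at their own pace and stop on an object; "squeeze" is the grip in N (left out, the last holds). Time passes only in rows, so rows that do not move let the fingers close. It gives the time, the measured TCP pose, the force and the opening at its end, in the units of the state.
- r.sense(): the state, without advancing time (a new reading comes with each control period).
- r.grab_frame(name): name is "scene" or "top" or "wrist"; returns a dict with "frame" (400x640x3 uint8, red, green, blue), "fx", "fy", "cx", "cy" (pixels), "rvec" (rotation vector, rad) and "tvec" (3), from world to camera coordinates, as OpenCV has them. Camera axes: x right, y down, z forward; pixel columns grow to the right and rows downward; lengths in m; the calibration is good to about 2 mm. The wrist camera is an equidistant fisheye: a pixel r from the principal point sees the ray r / f radians off the axis. A picture is of the moment at which its call begins. There is no depth.
- r.finish_job(): hands the job in, once; it reports no verdict.
Trained networks look in the newest picture that a camera, given by its name, has taken for a name from the list of things; names that differ only in an ending like _2 or _b are one class to them, and where a whole thing is asked for, a point or a joint stands for the part that bears it (a point fixed in the world has none). Each returns a list of dicts, best first, with "conf" (0 to 1); they miss things now and then, are a little off and sometimes report something else, mostly with a low value. They report only what shows in the picture. A call takes as long as a camera call.
- r.search_frame(camera, name): "position" ([column, row] in pixels, amid what is visible of it).
- r.masks_of(camera, name): "region" (400x640 bool, what is visible of it) and "position" ([column, row] in pixels, amid what is visible of it).
The state is a dict: "clock": time; "q": joint angles; "qvel": joint speeds; "effort": joint torques, N m; "position": TCP position; "tcp_rot": TCP orientation; "force": force on the tool from outside, world axes, zero at the start; "torque": the same for the moment, N m; "width": finger opening in m.
Only numpy, scipy, OpenCV 4.12 (cv2) and the standard library are available. Lean on these libraries where they do the work, as an engineer would, in place of code of your own. Each camera call takes 0.05 s, during which the arm holds its last target.

## Working session

There is one attempt and no reset: what is moved stays moved. The work goes in short steps, Python scripts to look and compute and a tool call to move; the robot and the scene stay as the last step left them, time stands still between calls to the robot, and variables do not carry over. Pictures are saved under pics/ and viewed, and the job is handed in when it is done.

Besides the shell and the picture viewer there is one more tool, called after "Emit:" as name(argument=value, ...) on one line, values as JSON. apply_moves: Moves the arm, as the interface text tells. Its arguments: {"type":"object","properties":{"moves":{"type":"string"},"squeeze":{"type":"number"}},"required":["moves"]}

```bash
ls; mkdir -p pics; python3 - <<'E'
from rig import r
import cv2
s=r.sense(); print({k:s[k] for k in ('clock','position','tcp_rot','width','force')}, r.grip_depth)
for n in ("scene","top","wrist"):
    f=r.grab_frame(n); cv2.imwrite(f"pics/{n}0.png",f["frame"][:,:,::-1]); print(n,f["fx"],f["fy"],f["cx"],f["cy"],f["rvec"],f["tvec"])
E
```

```text
pics
{'clock': 0.0, 'position': array([0.26645287, 0.5920963 , 0.22565697]), 'tcp_rot': array([-0.38434046,  0.59436704,  0.38362082,  0.59316549]), 'width': 0.09184026946189791, 'force': array([-0.86861862,  0.59679295, -0.37979522])} 0.0188
scene 427.22662030816616 427.22662030816616 322.08329111777886 203.0460597711428 [ 2.43351762  0.88042529 -0.2555364 ] [-0.33989779 -0.28280715  1.42765816]
top 501.664407815819 501.664407815819 328.05998602523164 199.56757246438679 [ 2.11343765 -2.17734003  0.15725579] [-0.06612607  0.55416561  1.27789823]
wrist 309.70691628693146 309.70691628693146 323.23292313518823 201.9519218663805 [-2.44883883 -1.58198357 -0.20509613] [-0.65040377 -0.03068719  0.39031303]
```

View pics/scene0.png

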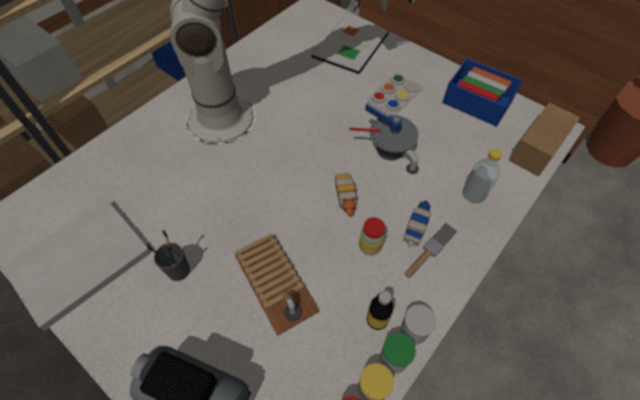

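View pics/top0.png

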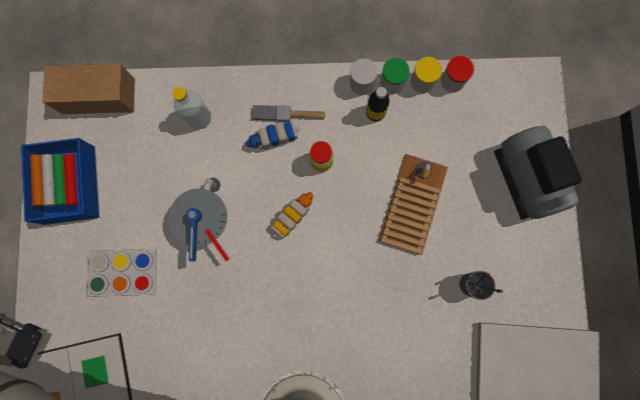

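View pics/wrist0.png

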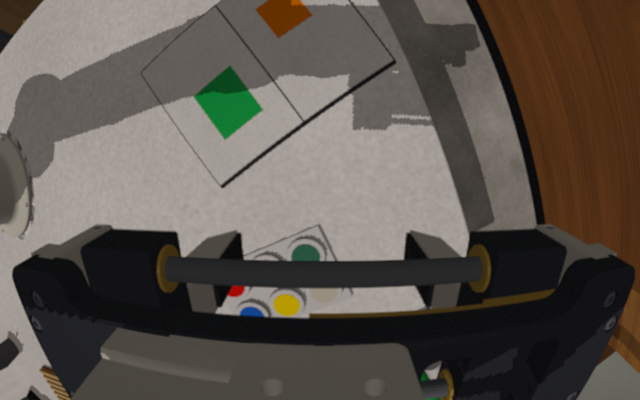

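The top view shows the orange-headed armadillo at about (293,214), with its nose at (308,197). The rack is at (410,215) with the nozzle at (424,170), and the valve is at (195,216) with its lever pointing down. The red mark lies at (217,245), the jar at (320,155) and the blue-headed armadillo at (272,137). Next I'll measure positions.

```bash
cat > h.py <<'E'
import numpy as np, cv2
from scipy.spatial.transform import Rotation as R
from rig import r
def cam(n):
    f=r.grab_frame(n); return f
def plane(f,uv,z):
    Rm=cv2.Rodrigues(np.array(f["rvec"],float))[0]; t=np.array(f["tvec"],float)
    c=-Rm.T@t
    uv=np.atleast_2d(uv).astype(float)
    d=np.c_[(uv[:,0]-f["cx"])/f["fx"],(uv[:,1]-f["cy"])/f["fy"],np.ones(len(uv))]@Rm
    return c+d*((z-c[2])/d[:,2])[:,None]
def proj(f,P):
    p,_=cv2.projectPoints(np.atleast_2d(P).astype(float),np.array(f["rvec"],float),np.array(f["tvec"],float),np.array([[f["fx"],0,f["cx"]],[0,f["fy"],f["cy"]],[0,0,1.]]),None)
    return p[:,0]
def tri(fs,uvs):
    # least squares ray intersection
    A=np.zeros((3,3));b=np.zeros(3)
    for f,uv in zip(fs,uvs):
        Rm=cv2.Rodrigues(np.array(f["rvec"],float))[0]; c=-Rm.T@np.array(f["tvec"],float)
        d=Rm.T@np.array([(uv[0]-f["cx"])/f["fx"],(uv[1]-f["cy"])/f["fy"],1]); d/=np.linalg.norm(d)
        M=np.eye(3)-np.outer(d,d);A+=M;b+=M@c
    return np.linalg.solve(A,b)
E
python3 - <<'E'
from h import *
fs={n:cam(n) for n in("scene","top")}
Z=dict(armadillo_center=.031,armadillo_nose=.03,rack=.024,nozzle_tip=.07,valve_axis=.118,handle_grip=.117,mark_end=.086,blue_one_center=.031,paint_jar_center=.055,brush_cup_center=.048)
for n,z in Z.items():
    for c in fs:
        L=r.search_frame(c,n)[:3]
        print(n,c,[(np.round(l["position"],1).tolist(),round(l["conf"],2),np.round(plane(fs[c],l["position"],z)[0][:2],4).tolist()) for l in L])
im=fs["top"]["frame"][:,:,::-1]
a=cv2.resize(im[180:270,160:320],None,fx=5,fy=5,interpolation=cv2.INTER_CUBIC);cv2.imwrite("pics/a.png",a)
b=cv2.resize(im[145:265,365:465],None,fx=5,fy=5,interpolation=cv2.INTER_CUBIC);cv2.imwrite("pics/b.png",b)
E
```

```text
armadillo_center scene [([345.0, 193.1], 0.74, [0.5178, 0.0115]), ([171.4, 256.0], 0.66, [0.2919, -0.4364])]
armadillo_center top [([293.7, 211.5], 0.78, [0.5243, 0.0089])]
armadillo_nose scene [([347.2, 190.4], 0.81, [0.5165, 0.0235])]
armadillo_nose top [([292.9, 211.9], 0.77, [0.5234, 0.0111])]
rack scene [([279.7, 286.0], 0.95, [0.5636, -0.3145]), ([419.0, 222.7], 0.55, [0.7337, 0.0687])]
rack top []
nozzle_tip scene [([273.9, 284.1], 0.75, [0.565, -0.3312])]
nozzle_tip top [([412.3, 201.0], 0.91, [0.5374, -0.2985])]
valve_axis scene [([392.0, 135.3], 0.65, [0.5309, 0.208])]
valve_axis top [([198.7, 214.5], 0.93, [0.5129, 0.2371])]
handle_grip scene [([384.1, 118.7], 0.85, [0.475, 0.2479])]
handle_grip top [([198.5, 224.8], 0.62, [0.4876, 0.2376])]
mark_end scene [([360.5, 127.1], 0.63, [0.4259, 0.2007])]
mark_end top [([216.3, 245.1], 0.56, [0.4384, 0.2006])]
blue_one_center scene [([417.2, 221.5], 0.63, [0.7289, 0.0644])]
blue_one_center top [([271.9, 138.2], 0.82, [0.7251, 0.0638]), ([412.9, 201.8], 0.32, [0.5407, -0.3067])]
paint_jar_center scene [([373.8, 238.5], 0.55, [0.6739, -0.0673])]
paint_jar_center top [([321.5, 151.0], 0.73, [0.6797, -0.0691])]
brush_cup_center scene [([169.7, 257.0], 0.75, [0.3011, -0.4432])]
brush_cup_center top [([477.5, 283.1], 0.78, [0.3243, -0.4569])]
```

View pics/a.png

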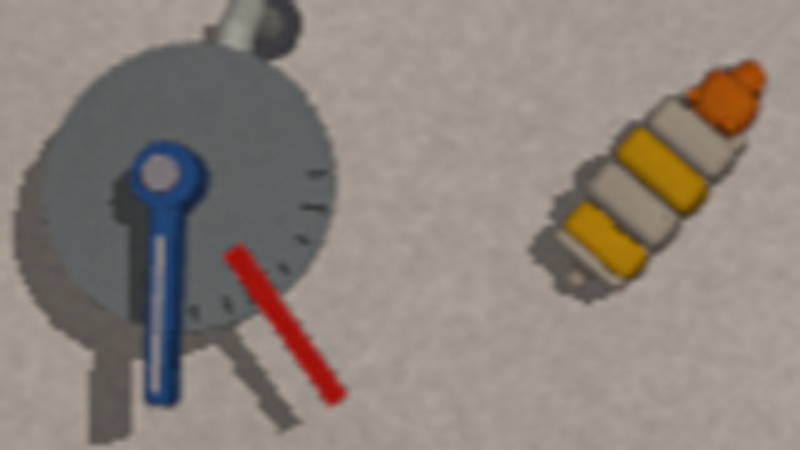

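View pics/b.png

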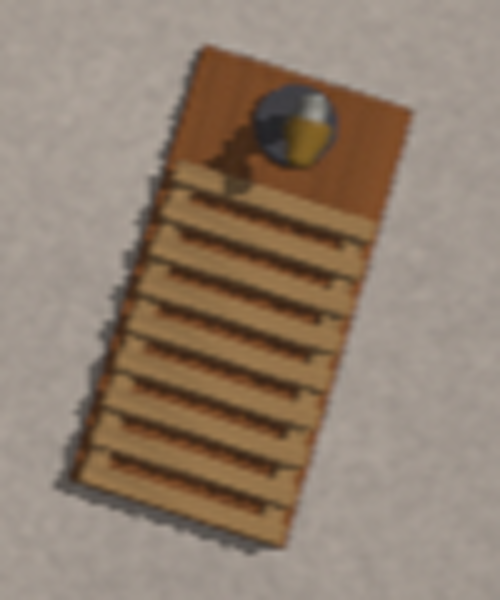

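```bash
python3 - <<'E'
from h import *
f=cam("top"); g=cam("scene")
A=lambda p:np.array(p)/5+[160,180]
B=lambda p:np.array(p)/5+[365,145]
def sh(n,uv,z): print(n,np.round(plane(f,uv,z)*1000,1).tolist())
D=B([[180,165],[375,220],[285,545],[80,475]])
d=plane(f,D,.024)*1000; print("deck",d.round(),d.mean(0)); ex=(d[0]+d[1]-d[2]-d[3])/2; ey=(d[0]+d[3]-d[1]-d[2])/2
print("ex",ex,np.linalg.norm(ex),np.linalg.norm(ey),"ang",np.degrees(np.arctan2(ex[1],ex[0])),np.degrees(np.arctan2(-ey[0],ey[1])))
sh("nozzletip? ",B([[305,165]]),.07)
L=plane(f,A([[168,172],[162,400]]),.13)*1000
sh("lever axis,tip",A([[168,172],[162,400]]),.13)
e=L[1]-L[0];print("lever",np.linalg.norm(e),np.degrees(np.arctan2(e[1],e[0])))
M=plane(f,A([[235,250],[338,398]]),.086)*1000;e=M[1]-M[0];print("mark",M.round(1),np.linalg.norm(e),np.degrees(np.arctan2(e[1],e[0])))
sh("dial c",A([[188,185]]),.082)
sh("nose",A([[750,65]]),.03)
sh("tail",A([[575,285]]),.03)
sh("bands",A([[605,243],[633,207],[662,170],[695,135]]),.055)
for c,ff in(("top",f),("scene",g)):
    for n in("armadillo_center","blue_one_center","handle_grip","mark_end","rack"):
        L=r.masks_of(c,n)
        for l in L[:1]:
            m=l["region"].astype(np.uint8); cs=cv2.findContours(m,0,1)[0]; 
            q=max(cs,key=cv2.contourArea);rc=cv2.minAreaRect(q)
            ct,sz,an=rc; print(c,n,round(l["conf"],2),m.sum(),cv2.boundingRect(q),np.round(ct,1),np.round(sz,1),round(an,1))
im=g["frame"][:,:,::-1]
cv2.imwrite("pics/c.png",cv2.resize(im[160:220,320:380],None,fx=8,fy=8,interpolation=cv2.INTER_CUBIC))
cv2.imwrite("pics/d.png",cv2.resize(im[95:175,345:435],None,fx=7,fy=7,interpolation=cv2.INTER_CUBIC))
E
```

```text
deck [[ 607. -280.   24.]
 [ 574. -382.   24.]
 [ 403. -324.   24.]
 [ 443. -219.   24.]] [ 506.65364307 -301.11393936   24.        ]
ex [167.4963097  -59.38987625   0.        ] 177.7137337510973 110.22715847293321 ang -19.523195238537213 -19.262805315927046
nozzletip?  [[596.3, -337.2, 70.0]]
lever axis,tip [[512.0, 246.4, 130.0], [401.6, 248.3, 130.0]]
lever 110.43952605315383 179.03984955012052
mark [[477.  224.1  86. ]
 [401.5 172.4  86. ]] 91.56024797159007 -145.56607736726227
dial c [[511.1, 249.1, 82.0]]
nose [[572.5, -35.2, 30.0]]
tail [[458.5, 59.3, 30.0]]
bands [[477.8, 40.9, 55.0], [496.1, 26.2, 55.0], [514.8, 10.8, 55.0], [532.6, -6.7, 55.0]]
top armadillo_center 0.82 937 (272, 192, 42, 45) [292.9 213. ] [21.  56.7] 37.9
top blue_one_center 0.98 978 (246, 121, 54, 29) [272.2 135.9] [22.2 55.4] 73.7
top handle_grip 0.55 513 (186, 208, 17, 53) [194. 234.] [52. 16.] 90.0
top mark_end 0.68 122 (207, 230, 20, 28) [216.4 243.6] [33.   4.2] 54.5
top rack 0.71 4135 (379, 154, 68, 100) [413.4 203.6] [46.3 92.6] 16.8
scene armadillo_center 0.75 702 (335, 173, 22, 44) [346.1 194.7] [43.4 19.3] 83.7
scene blue_one_center 0.96 799 (403, 201, 28, 46) [417.8 223.3] [19.3 48.1] 18.4
scene handle_grip 0.58 414 (365, 103, 37, 29) [382.1 117.8] [42.  14.3] 25.8
scene mark_end 0.41 119 (351, 128, 29, 6) [365.  130.3] [28.1  4.4] 4.1
scene rack 0.91 4288 (236, 235, 84, 100) [276.7 282.5] [93.2 49.2] 61.6
```

View pics/c.png

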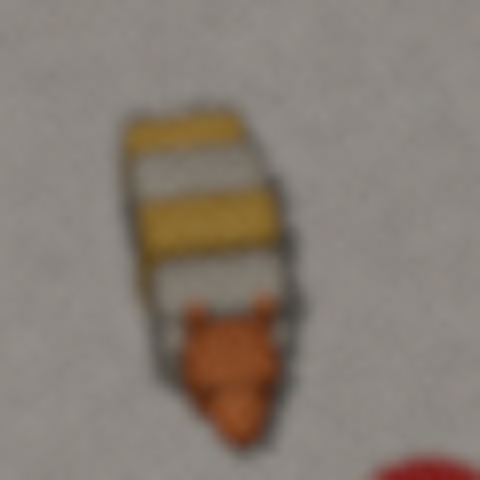

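View pics/d.png

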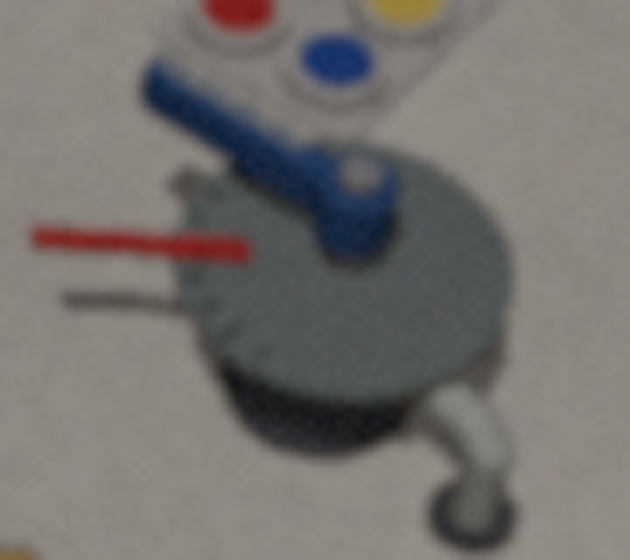

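```bash
cat >> h.py <<'E'
def st():
    s=r.sense(); M=R.from_quat(s["tcp_rot"]).as_matrix()
    print("t",round(s["clock"],2),"pos",np.round(s["position"]*1000,1),"xax",M[:,0].round(3),"zang",round(np.degrees(np.arctan2(M[1,2],M[0,2])),2),"zz",round(M[2,2],3),"w",round(s["width"]*1000,1),"F",s["force"].round(1),"q",s["q"].round(2))
    return s
E
python3 -c "
from h import *
st()"
```

```text
t 1.85 pos [266.7 592.8 226.7] xax [-0. -0. -1.] zang 65.78 zz -0.0 w 91.8 F [-0.1 -0.8  0.2] q [-0.88  0.5  -0.43  1.55  0.22  1.14 -0.21]
```

Emit:
apply_moves(moves="13 -29 -2 0 0 -1 1;13 -29 -2 0 0 -1 1;13 -29 -2 0 0 -1 1;13 -29 -2 0 0 -1 1;13 -29 -2 0 0 -1 1;13 -29 -2 0 0 -1 1;13 -29 -2 0 0 -1 1;13 -29 -2 0 0 -1 1;13 -29 -2 0 0 -1 1;13 -29 -2 0 0 -1 1;13 -29 -2 0 0 -1 1;13 -29 -2 0 0 -1 1;13 -29 -2 0 0 -1 1;13 -29 -2 0 0 -1 1;13 -29 -2 0 0 -1 1;13 -29 -2 0 0 -1 1;13 -29 -2 0 0 0 1;13 -29 -2 0 0 0 1;13 -29 -2 0 0 0 1;0 -29 0 0 0 0 1", squeeze=12)

```text
clock: 3.52
position: [0.5159, 0.0112, 0.1889]
tcp_rot: [-0.298, 0.641, 0.297, 0.642]
force: [-0.0, 0.6, -0.3]
width: 0.0918
```

```bash
python3 - <<'E'
from h import *
st()
f=cam("wrist");cv2.imwrite("pics/w1.png",f["frame"][:,:,::-1])
f=cam("top");cv2.imwrite("pics/t1.png",f["frame"][:,:,::-1])
st()
E
```

```text
t 3.52 pos [515.9  11.2 188.9] xax [ 0.002  0.    -1.   ] zang 49.76 zz 0.002 w 91.8 F [-0.   0.6 -0.3] q [ 0.02  0.28 -0.11  1.93  0.04  0.93  0.76]
t 3.62 pos [513.9   6.5 188.6] xax [-0.    -0.003 -1.   ] zang 49.31 zz -0.002 w 91.7 F [-0.1  0.1  0.4] q [ 0.02  0.27 -0.1   1.94  0.04  0.93  0.76]
```

View pics/w1.png

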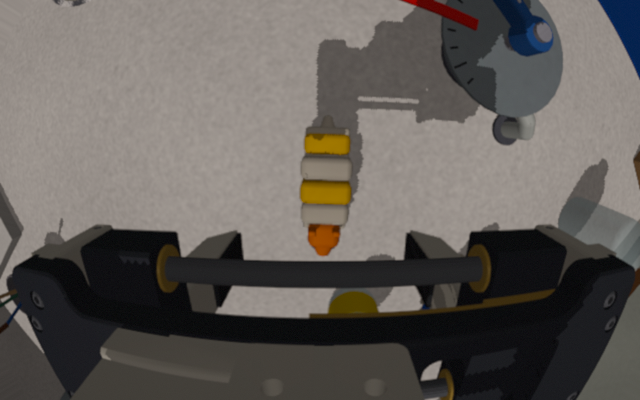

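The wrist view shows the armadillo lying along the jaws' mid-plane, with its nose at (323,253) and tail at (328,122). I'll check the position with the fisheye camera.

```bash
cat >> h.py <<'E'
def wplane(f,uv,z):
    Rm=cv2.Rodrigues(np.array(f["rvec"],float))[0]; t=np.array(f["tvec"],float); c=-Rm.T@t
    uv=np.atleast_2d(uv).astype(float); x=(uv[:,0]-f["cx"])/f["fx"]; y=(uv[:,1]-f["cy"])/f["fy"]
    th=np.hypot(x,y)+1e-12; k=np.sin(th)/th
    d=np.c_[x*k,y*k,np.cos(th)]@Rm
    return c+d*((z-c[2])/d[:,2])[:,None]
E
python3 - <<'E'
from h import *
f=cam("wrist")
P=wplane(f,[[323,253],[328,121]],.03)*1000
e=P[0]-P[1];print(P.round(1),np.linalg.norm(e),np.degrees(np.arctan2(e[1],e[0])))
Q=wplane(f,[[325,144],[326,167],[326.5,192],[324.5,214]],.055)*1000;print(Q.round(1));e=Q[3]-Q[0];print(np.degrees(np.arctan2(e[1],e[0])))
m=r.masks_of("wrist","armadillo_center")
for l in m[:1]:
    q=max(cv2.findContours(l["region"].astype(np.uint8),0,1)[0],key=cv2.contourArea); print(l["conf"],l["position"],cv2.boundingRect(q))
st()
E
```

```text
[[569.8 -41.1  30. ]
 [464.1  56.7  30. ]] 143.9851912462151 -42.77861640391108
[[478.5  40.2  55. ]
 [495.8  26.6  55. ]
 [514.6  11.   55. ]
 [530.2  -4.9  55. ]]
-41.09805100857134
0.67 [333.2, 183.7] (305, 114, 53, 141)
t 3.72 pos [513.7  12.  188.7] xax [-0.  0. -1.] zang 49.64 zz 0.0 w 91.5 F [0.1 0.1 0.1] q [ 0.02  0.27 -0.11  1.94  0.04  0.93  0.76]
```

Emit:
apply_moves(moves="-1 0 -18 0 0 -0.6 1;0 1 -18 0 0 0 1;0 0 -18 0 0 0 1;0 0 -18 0 0 0 1;0 0 -18 0 0 0 1;0 0 -18 0 0 0 1;0 0 -18 0 0 0 1;0 0 -15 0 0 0 1;0 0 -12 0 0 0 1;0 0 -10 0 0 0 1;0 0 -9 0 0 0 1;0 0 0 0 0 0 1;0 0 0 0 0 0 -1;0 0 0 0 0 0 -1;0 0 0 0 0 0 -1;0 0 0 0 0 0 -1;0 0 0 0 0 0 -1;0 0 0 0 0 0 -1;0 0 0 0 0 0 -1;0 0 0 0 0 0 -1", squeeze=12)

```text
clock: 5.38
position: [0.513, 0.0139, 0.017]
tcp_rot: [-0.294, 0.643, 0.294, 0.643]
force: [0.3, 1.1, 2.4]
width: 0.05
```

```bash
python3 - <<'E'
from h import *
st()
f=cam("wrist");cv2.imwrite("pics/w2.png",f["frame"][:,:,::-1])
E
```

```text
t 5.38 pos [513.   13.9  17. ] xax [ 0.001  0.    -1.   ] zang 49.18 zz 0.001 w 50.0 F [0.3 1.1 2.4] q [-0.01  0.55 -0.08  2.03  0.08  0.56  0.71]
```

View pics/w2.png

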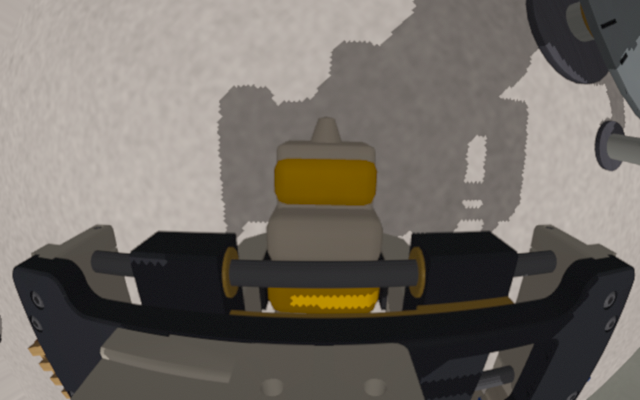

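Emit:
apply_moves(moves="0 0 10 0 0 0 -1;0 0 18 0 0 0 -1;0 0 20 0 0 0 -1;0 0 20 0 0 0 -1;0 0 20 0 0 0 -1;0 -10 12 0 0 1 -1;0 -22 0 0 0 2 -1;0 -28 0 0 0 2 -1;0 -28 0 0 0 2 -1;0 -28 0 0 0 2 -1;0 -28 0 0 0 2 -1;-1 -28 0 0 0 2 -1;-1 -28 0 0 0 2 -1;-1 -28 0 0 0 2 -1;-1 -28 0 0 0 2 -1;-1 -26 0 0 0 2 -1;-1 -18 0 0 0 0.4 -1;0 -11 0 0 0 0 -1;0 -4 0 0 0 0 -1;0 0 0 0 0 0 -1", squeeze=12)

```text
clock: 7.1
position: [0.5063, -0.3016, 0.1167]
tcp_rot: [-0.408, 0.578, 0.408, 0.577]
force: [0.3, 0.5, -1.6]
width: 0.0502
```

```bash
python3 - <<'E'
from h import *
f=cam("scene");cv2.imwrite("pics/s3.png",cv2.resize(f["frame"][180:380,160:440,::-1],None,fx=2.8,fy=2.8))
f=cam("wrist");cv2.imwrite("pics/w3.png",f["frame"][:,:,::-1])
st()
E
```

```text
t 7.2 pos [ 506.9 -299.4  116.7] xax [-0.     0.001 -1.   ] zang 70.66 zz 0.001 w 50.0 F [ 0.5  0.2 -1.2] q [ 0.56  0.49 -0.09  1.81  0.06  0.85  1.67]
```

View pics/s3.png

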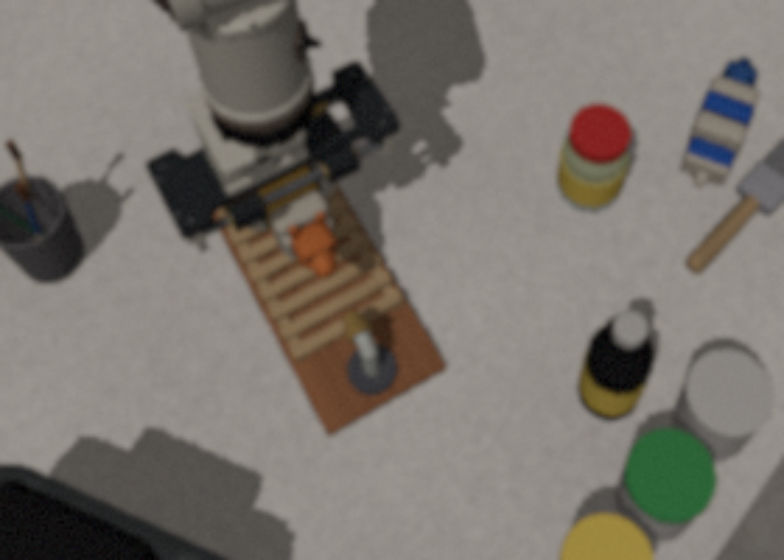

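View pics/w3.png

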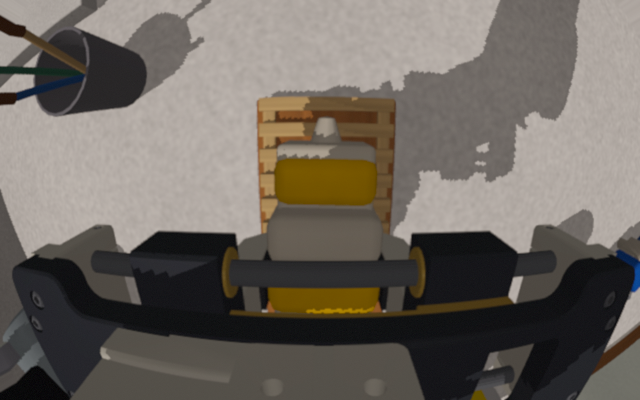

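It is centred over the deck and aligned with it, so I'll lower it, slowing near contact.

Emit:
apply_moves(moves="0 0 -14 0 0 0 -1;0 0 -16 0 0 0 -1;0 0 -16 0 0 0 -1;0 0 -12 0 0 0 -1;0 0 -8 0 0 0 -1;0 0 -4 0 0 0 -1;0 0 -2 0 0 0 -1;0 0 -1 0 0 0 -1;0 0 -1 0 0 0 -1;0 0 -1 0 0 0 -1;0 0 0 0 0 0 -1")

```text
clock: 8.12
position: [0.5069, -0.3015, 0.0421]
tcp_rot: [-0.409, 0.577, 0.408, 0.577]
force: [-0.3, 0.1, -0.8]
width: 0.0503
```

```bash
python3 - <<'E'
from h import *
st()
E
```

```text
t 8.12 pos [ 506.9 -301.5   42.1] xax [ 0.001 -0.    -1.   ] zang 70.57 zz -0.0 w 50.3 F [-0.3  0.1 -0.8] q [ 0.55  0.6  -0.08  1.84  0.07  0.71  1.66]
```

Emit:
apply_moves(moves="0 0 -0.5 0 0 0 -1;0 0 -0.5 0 0 0 -1;0 0 -0.4 0 0 0 -1;0 0 0 0 0 0 -1")

```text
clock: 8.45
position: [0.5069, -0.3014, 0.0411]
tcp_rot: [-0.409, 0.577, 0.408, 0.577]
force: [-1.8, 1.2, 5.1]
width: 0.0501
```

```bash
python3 - <<'E'
from h import *
st()
E
```

```text
t 8.45 pos [ 506.9 -301.4   41.1] xax [ 0. -0. -1.] zang 70.57 zz -0.0 w 50.1 F [-1.8  1.2  5.1] q [ 0.55  0.6  -0.08  1.84  0.07  0.7   1.66]
```

Contact shows as about 5 N upward at the expected height. I'll open gently and rise.

Emit:
apply_moves(moves="0 0 0 0 0 0 -0.1;0 0 0 0 0 0 0.2;0 0 0 0 0 0 0.4;0 0 0 0 0 0 0.7;0 0 0 0 0 0 1;0 0 0 0 0 0 1;0 0 0 0 0 0 1;0 0 5 0 0 0 1;0 0 10 0 0 0 1;0 0 18 0 0 0 1;0 0 22 0 0 0 1;0 0 25 0 0 0 1;0 0 25 0 0 0 1;0 0 25 0 0 0 1;0 0 20 0 0 0 1;0 0 10 0 0 0 1;0 0 0 0 0 0 1")

```text
clock: 9.87
position: [0.5084, -0.3022, 0.2039]
tcp_rot: [-0.41, 0.576, 0.407, 0.578]
force: [0.6, 0.6, -1.1]
width: 0.0917
```

```bash
python3 - <<'E'
from h import *
st()
f=cam("scene");cv2.imwrite("pics/s4.png",cv2.resize(f["frame"][200:340,200:360,::-1],None,fx=4,fy=4))
f=cam("wrist");cv2.imwrite("pics/w4.png",f["frame"][:,:,::-1])
E
```

```text
t 9.87 pos [ 508.4 -302.2  203.9] xax [ 0.005 -0.003 -1.   ] zang 70.58 zz -0.001 w 91.7 F [ 0.6  0.6 -1.1] q [ 0.57  0.38 -0.1   1.74  0.04  1.01  1.69]
```

View pics/s4.png

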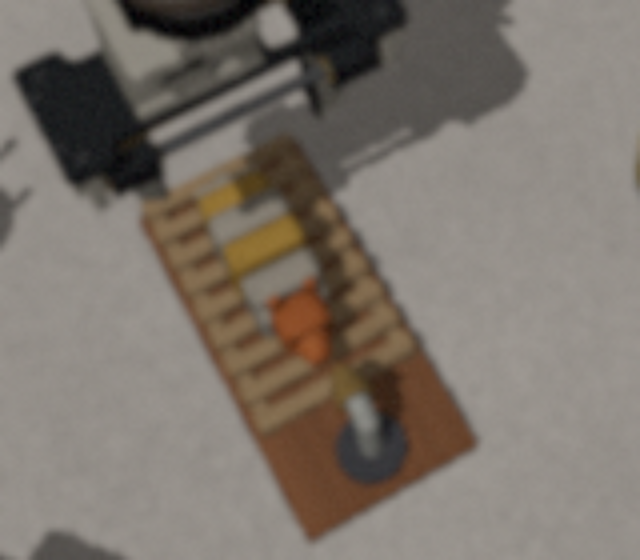

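View pics/w4.png

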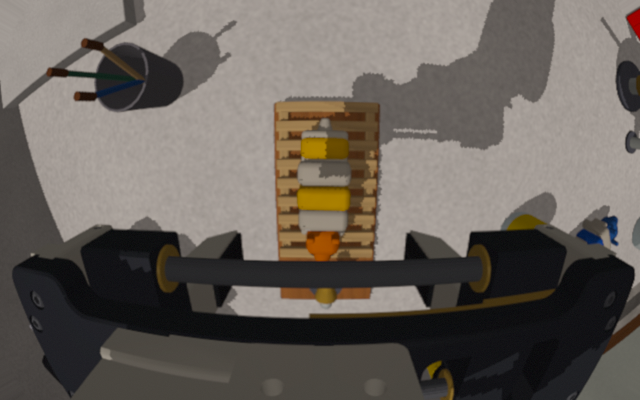

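The armadillo stands on the deck with its nose at the nozzle. Next I'll move to the lever.

Emit:
apply_moves(moves="-2 12 0 0 0 1 1;-4 24 0 0 0 1 1;-4 29 0 0 0 1 1;-4 30 0 0 0 1 1;-4 31 0 0 0 1 1;-4 31 0 0 0 1 1;-4 31 0 0 0 1 1;-4 31 0 0 0 1 1;-4 31 0 0 0 1 1;-4 31 0 0 0 1 1;-4 31 0 0 0 1 1;-5 31 0 0 0 1 1;-5 31 0 0 0 1 1;-5 31 0 0 0 1 1;-5 31 0 0 0 1 1;-5 31 0 0 0 1 1;-5 31 0 0 0 1 1;-5 28 0 0 0 1 1;-4 18 0 0 0 0.4 1;-1 8 0 0 0 0 1")

```text
clock: 11.63
position: [0.4216, 0.2541, 0.199]
tcp_rot: [-0.496, 0.504, 0.498, 0.502]
force: [-0.2, -0.8, 0.2]
width: 0.0918
```

```bash
python3 - <<'E'
from h import *
f=cam("scene")
f=cam("wrist");cv2.imwrite("pics/w5.png",f["frame"][:,:,::-1])
st()
E
```

```text
t 11.73 pos [422.9 251.9 199.2] xax [-0.002 -0.    -1.   ] zang 89.2 zz -0.0 w 91.6 F [-0.4 -0.1 -0.1] q [-0.17  0.26 -0.49  1.96  0.14  0.96  0.83]
```

View pics/w5.png

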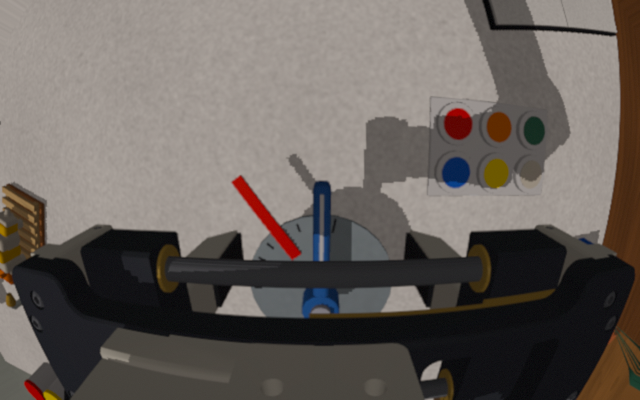

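The wrist view has the lever from its tip at (321,183) to the hub at (320,312), and the mark from (238,180) to (295,257).

```bash
python3 - <<'E'
from h import *
f=cam("wrist")
a=lambda P:np.degrees(np.arctan2(P[1,1]-P[0,1],P[1,0]-P[0,0]))
L=wplane(f,[[320.5,312],[321.5,183]],.13)*1000;print("lever",L.round(1),a(L))
M=wplane(f,[[296,257],[238,180]],.086)*1000;print("mark",M.round(1),a(M))
st()
E
```

```text
lever [[514.1 249.8 130. ]
 [399.2 252.6 130. ]] 178.58143797739814
mark [[480.1 226.4  86. ]
 [403.6 175.9  86. ]] -146.54769115588047
t 11.78 pos [423.7 250.2 199.3] xax [-0.002 -0.001 -1.   ] zang 89.06 zz -0.001 w 92.0 F [-0.2 -0.  -0.1] q [-0.16  0.26 -0.49  1.96  0.14  0.96  0.83]
```

Emit:
apply_moves(moves="2 0 -16 0 0 0 1;2 0 -18 0 0 0 1;0 0 -18 0 0 0 1;0 0 -18 0 0 0 1;0 0 -14 0 0 0 1;0 0 -9 0 0 0 1;0 0 -5 0 0 0 1;0 0 0 0 0 0 0.3;0 0 0 0 0 0 -0.3;0 0 0 0 0 0 -1;0 0 0 0 0 0 -1;0 0 0 0 0 0 -1;0 0 0 0 0 0 -1;0 0 0 0 0 0 -1;0 0 0 0 0 0 -1;0 0 0 0 0 0 -1", squeeze=10)

```text
clock: 13.12
position: [0.4287, 0.2508, 0.1024]
tcp_rot: [-0.496, 0.504, 0.496, 0.504]
force: [0.0, 0.2, 0.3]
width: 0.0362
```

```bash
python3 - <<'E'
from h import *
st()
f=cam("wrist");cv2.imwrite("pics/w6.png",f["frame"][:,:,::-1])
E
```

```text
t 13.12 pos [428.7 250.8 102.4] xax [ 0.  0. -1.] zang 88.98 zz 0.0 w 36.2 F [0.  0.2 0.3] q [-0.21  0.41 -0.44  2.03  0.25  0.75  0.75]
```

View pics/w6.png

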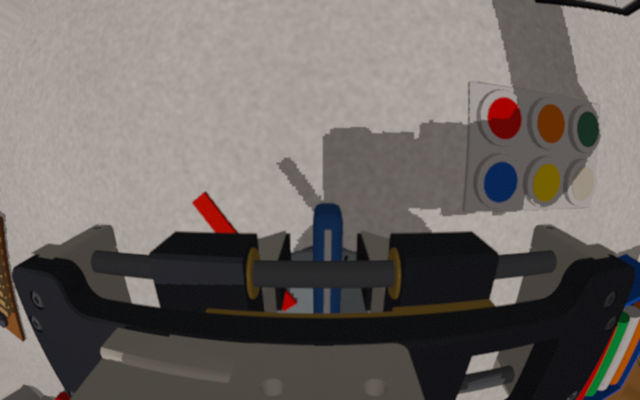

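The jaws are still closing around the lever, which is centred at (328,270).

Emit:
apply_moves(moves="0 0 0 0 0 0 -1;0 0 0 0 0 0 -1;0 0 0 0 0 0 -1;0 0 0 0 0 0 -1;0 0 0 0 0 0 -1;0 0 0 0 0 0 -1;0 0 0 0 0 0 -1")

```text
clock: 13.75
position: [0.4286, 0.2511, 0.1023]
tcp_rot: [-0.495, 0.504, 0.496, 0.504]
force: [-0.6, 2.1, -1.4]
width: 0.014
```

```bash
python3 - <<'E'
from h import *
s=st()
c=np.array([512.7,248.2]);p=s["position"][:2]*1000-c
rad=np.hypot(*p); a=np.degrees(np.arctan2(p[1],p[0]));print(rad,a)
th=np.radians(178.9+np.arange(0,36.1,3)); q=rad*np.c_[np.cos(th),np.sin(th)];print(np.diff(q,axis=0).round(1).tolist())
E
```

```text
t 13.75 pos [428.6 251.1 102.3] xax [-0.  0. -1.] zang 89.0 zz 0.0 w 14.0 F [-0.6  2.1 -1.4] q [-0.21  0.41 -0.44  2.03  0.25  0.75  0.75]
84.1834341271335 178.02562300268391
[[0.0, -4.4], [0.3, -4.4], [0.5, -4.4], [0.7, -4.3], [0.9, -4.3], [1.2, -4.2], [1.4, -4.2], [1.6, -4.1], [1.8, -4.0], [2.0, -3.9], [2.2, -3.8], [2.4, -3.7]]
```

Emit:
apply_moves(moves="0 -4.4 0 0 0 3 -1;0.3 -4.4 0 0 0 3 -1;0.5 -4.4 0 0 0 3 -1;0.7 -4.3 0 0 0 3 -1;0.9 -4.3 0 0 0 3 -1;1.2 -4.2 0 0 0 3 -1;1.4 -4.2 0 0 0 3 -1;1.6 -4.1 0 0 0 3 -1;1.8 -4 0 0 0 3 -1;2 -3.9 0 0 0 3 -1;2.2 -3.8 0 0 0 3 -1;0 0 0 0 0 0 -1;0 0 0 0 0 0 -1;0 0 0 0 0 0 -1")

```text
clock: 14.92
position: [0.4417, 0.2051, 0.1024]
tcp_rot: [0.618, -0.343, -0.618, -0.344]
force: [2.4, 2.8, -5.1]
width: 0.0138
```

```bash
python3 - <<'E'
from h import *
s=st()
c=np.array([512.7,248.2]);p=s["position"][:2]*1000-c
print(np.hypot(*p),np.degrees(np.arctan2(p[1],p[0]))%360)
f=cam("wrist");cv2.imwrite("pics/w7.png",f["frame"][:,:,::-1])
f=cam("top");cv2.imwrite("pics/t7.png",cv2.resize(f["frame"][180:280,150:270,::-1],None,fx=5,fy=5,interpolation=cv2.INTER_CUBIC))
E
```

```text
t 14.92 pos [441.7 205.1 102.4] xax [ 0.001  0.001 -1.   ] zang 121.9 zz 0.0 w 13.8 F [ 2.4  2.8 -5.1] q [-0.02  0.41 -0.56  2.05  0.32  0.76  1.35]
83.04798479010725 211.28978311910564
```

View pics/w7.png

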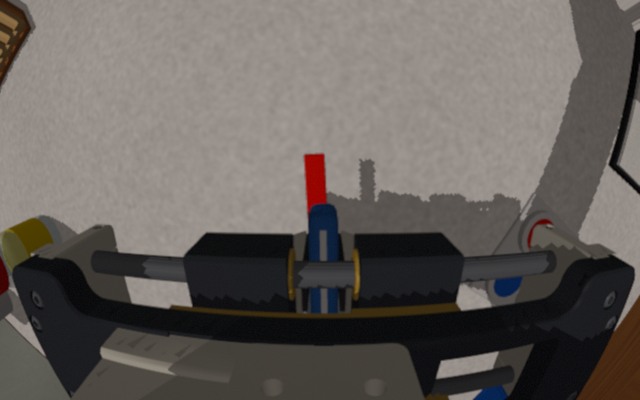

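View pics/t7.png

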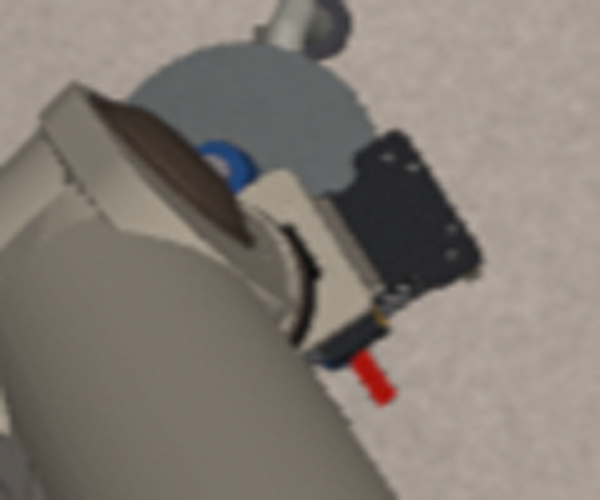

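```bash
python3 - <<'E'
from h import *
im=cv2.imread("pics/w7.png");hs=cv2.cvtColor(im,cv2.COLOR_BGR2HSV)
f=cam("wrist")
red=((hs[...,0]<6)|(hs[...,0]>174))&(hs[...,1]>200)&(hs[...,2]>90); red[:, :290]=0;red[:,350:]=0;red[:150]=0;red[205:]=0
ys,xs=np.nonzero(red);rows=[(xs[ys==y].mean(),y) for y in range(160,200)]
P=wplane(f,rows,.086)*1000
d=np.polyfit(P[:,0],P[:,1],1);print("mark line ang",180+np.degrees(np.arctan(d[0])), "y at axis x:",np.polyval(d,512.7))
c=np.array([512.7,248.2]);v=P[:,:2].mean(0)-c;print("azim",np.degrees(np.arctan2(v[1],v[0]))%360, np.hypot(*v))
blue=(hs[...,0]>100)&(hs[...,0]<125)&(hs[...,1]>100);blue[:, :295]=0;blue[:,350:]=0;blue[:205]=0;blue[232:]=0
ys,xs=np.nonzero(blue);rows=[(xs[ys==y].mean(),y) for y in range(210,231)];print(rows[0],rows[-1])
P=wplane(f,rows,.13)*1000
v=P[:,:2].mean(0)-c;print("lever azim",np.degrees(np.arctan2(v[1],v[0]))%360,np.hypot(*v))
E
```

```text
mark line ang 214.9837250805737 y at axis x: 253.31864008705526
azim 212.95186454400664 118.28379084324472
(np.float64(323.5), 210) (np.float64(322.3333333333333), 230)
lever azim 210.7277334090101 108.46710711303596
```

Emit:
apply_moves(moves="0.9 -1.5 0 0 0 1.2 -1;1 -1.5 0 0 0 1.2 -1;0 0 0 0 0 0 -1;0 0 0 0 0 0 -1;0 0 0 0 0 0 -0.7;0 0 0 0 0 0 0;0 0 0 0 0 0 1;0 0 0 0 0 0 1;0 0 0 0 0 0 1;0 0 10 0 0 0 1;0 0 18 0 0 0 1;0 0 22 0 0 0 1;0 0 25 0 0 0 1;0 0 25 0 0 0 1;0 0 20 0 0 0 1;-10 25 10 0 0 0 1;-10 30 5 0 0 0 1;-5 35 0 0 0 0 1;0 35 0 0 0 0 1;0 30 0 0 0 0 1")

```text
clock: 16.73
position: [0.4175, 0.3589, 0.2388]
tcp_rot: [0.626, -0.329, -0.625, -0.33]
force: [0.2, 0.1, -0.1]
width: 0.0917
```

Emit:
apply_moves(moves="0 30 0 0 0 0 1;0 35 0 0 0 0 1;0 35 0 0 0 0 1;0 30 0 0 0 0 1;0 20 0 0 0 0 1;0 0 0 0 0 0 1")

```text
clock: 17.23
position: [0.4154, 0.5116, 0.2379]
tcp_rot: [-0.625, 0.328, 0.628, 0.329]
force: [-0.5, 0.7, 1.1]
width: 0.0917
```

```bash
python3 - <<'E'
from h import *
st()
f=cam("top");cv2.imwrite("pics/t8.png",f["frame"][:,:,::-1]);cv2.imwrite("pics/t8z.png",cv2.resize(f["frame"][180:280,150:270,::-1],None,fx=6,fy=6,interpolation=cv2.INTER_CUBIC))
E
```

```text
t 17.23 pos [415.4 511.6 237.9] xax [-0.002  0.004 -1.   ] zang 124.67 zz 0.004 w 91.7 F [-0.5  0.7  1.1] q [-0.46  0.56 -0.68  1.51  0.36  1.2   0.98]
```

View pics/t8.png

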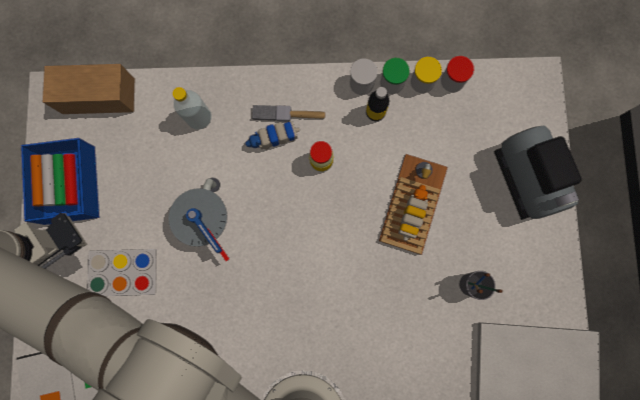

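View pics/t8z.png

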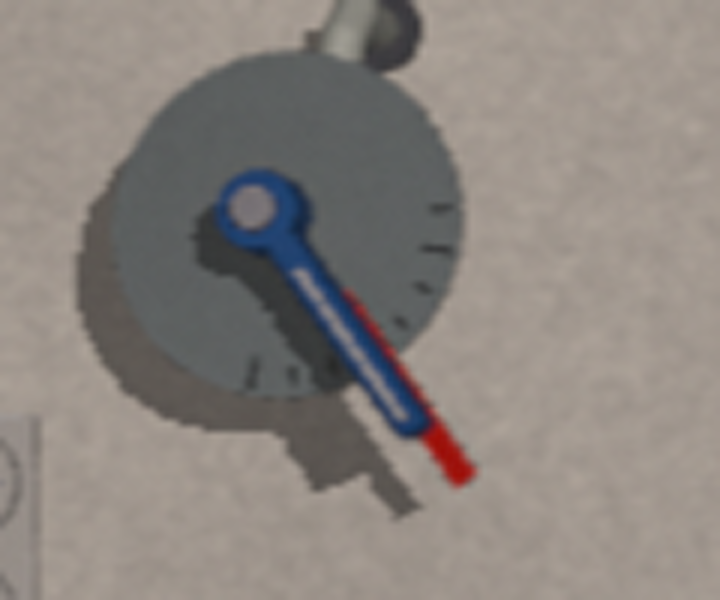

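The lever now lies over the mark, and everything else is where it was. I'll measure the remaining error.

```bash
python3 - <<'E'
from h import *
f=cam("top");Zp=lambda p:np.array(p)/6+[150,180]
a=lambda P:np.degrees(np.arctan2(P[1,1]-P[0,1],P[1,0]-P[0,0]))%360
im=f["frame"][:,:,::-1]
big=cv2.resize(im[180:280,150:270],None,fx=6,fy=6,interpolation=cv2.INTER_CUBIC);h=cv2.cvtColor(big,cv2.COLOR_BGR2HSV)
# lever body incl. white line via blue mask hull, away from hub
b=((h[...,0]>100)&(h[...,0]<125)&(h[...,1]>110)).astype(np.uint8); b=cv2.morphologyEx(b,cv2.MORPH_CLOSE,np.ones((15,15)))
b[:290]=0;b[400:]=0
v=[];
for y in range(300,400):
    x=np.nonzero(b[y])[0]; v.append((x.mean(),y))
P=plane(f,Zp(v),.125)*1000;l=np.polyfit(P[:,0],P[:,1],1);print("lever blue",180+np.degrees(np.arctan(l[0])))
W=plane(f,Zp([[300,272],[405,418]]),.13)*1000;print("lever white",W.round(1),a(W))
hub=plane(f,Zp([[252,207]]),.135);print("hub",hub*1000)
r_=(((h[...,0]<6)|(h[...,0]>174))&(h[...,1]>180)); r_[:440]=0
ys,xs=np.nonzero(r_);m=plane(f,Zp([[xs.mean(),ys.mean()]]),.086)*1000
c=np.array([512.7,248.2]);d=m[0,:2]-c;print("mark azim",np.degrees(np.arctan2(d[1],d[0]))%360,np.hypot(*d))
for p in W: d=p[:2]-c;print("lever azim",np.degrees(np.arctan2(d[1],d[0]))%360)
# overlay predicted mark and lever at same angle
for ang in (212,214,216):
    u=np.array([np.cos(np.radians(ang)),np.sin(np.radians(ang)),0]);n=np.array([-u[1],u[0],0]);C=np.array([.5127,.2482,.13])
    print(ang,[((proj(f,C+u*.112+n*s)-[150,180])*6).round().tolist() for s in(-.007,.007)],((proj(f,np.r_[C[:2],.086]+u*.135)-[150,180])*6).round().tolist())
# armadillo
z=cv2.resize(im[145:265,365:465],None,fx=6,fy=6,interpolation=cv2.INTER_CUBIC);cv2.imwrite("pics/arm.png",z[:600])
E
```

```text
lever blue 217.1876332794687
lever white [[484.8 230.6 130. ]
 [424.6 187.9 130. ]] 215.33034170276605
hub [[511.29548266 248.95863054 135.        ]]
mark azim 213.8950798643427 124.61858572896375
lever azim 212.2521456219903
lever azim 214.38005647302947
212 [[[388.0, 445.0]], [[417.0, 426.0]]] [[455.0, 486.0]]
214 [[[396.0, 440.0]], [[425.0, 420.0]]] [[465.0, 479.0]]
216 [[[405.0, 435.0]], [[433.0, 413.0]]] [[474.0, 473.0]]
```

View pics/arm.png

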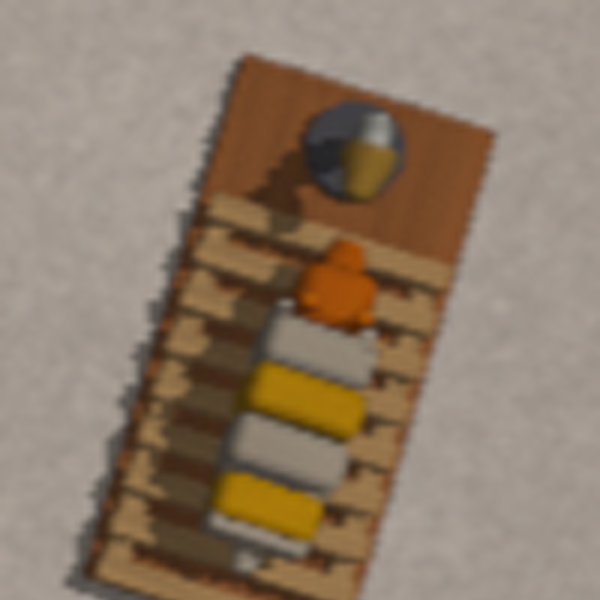

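```bash
python3 - <<'E'
from h import *
f=cam("top")
P=plane(f,np.array([[347,245],[247,565]])/6+[365,145],.054)*1000
e=P[0]-P[1];a=np.arctan2(e[1],e[0]);c=P[0,:2]-78*np.array([np.cos(a),np.sin(a)])
print(P.round(1),np.linalg.norm(e),np.degrees(a),"center",c,"off",c-[506.7,-301.1])
for n,z in(("blue_one_center",.031),("paint_jar_center",.055),("brush_cup_center",.048)):
    l=r.search_frame("top",n)[0];print(n,plane(f,l["position"],z)[0].round(4))
st(); print(r.finish_job())
E
```

```text
[[ 578.8 -330.9   54. ]
 [ 441.1 -280.2   54. ]] 146.7087395497011 -20.236695181365295 center [ 505.59580967 -303.94224648] off [-1.10419033 -2.84224648]
blue_one_center [0.7228 0.0635 0.031 ]
paint_jar_center [ 0.6705 -0.0696  0.055 ]
brush_cup_center [ 0.3235 -0.4602  0.048 ]
t 17.53 pos [419.1 505.2 237.6] xax [ 0.001 -0.001 -1.   ] zang 124.27 zz -0.001 w 91.9 F [-0.4  0.   0.9] q [-0.46  0.55 -0.67  1.52  0.36  1.2   0.98]
the job is handed in; nothing more can be done
None
```

The job is handed in, at 17.5 s on the robot's clock. The orange-headed armadillo stands on the rack with its nose towards the nozzle, and the valve lever lies along the red mark.

- **Armadillo:** I lowered it until the wrist read about 5 N of contact, then released it. In the last top picture it stood about 3 mm from the deck's middle, with its heading within about 1° of the rack's +x.
- **Lever:** I gripped it, turned it about 35° and let go. It measured about 214.3° to 214.7° from the tip and the grip heading, and the mark about 213.9°. A fit to the lever's blue edge gave 217°, but the dark side face skews that fit. Even that reading is within the 4.6° (0.08 rad) tolerance.
- **Other things:** the blue-headed armadillo and the brush cup were found within about 3 mm of where they started. The network's point for the paint jar shifted about 9 mm between looks. The jar shows at the same pixels, about (320,155), in the first and last top pictures, and the arm never went near it, so I take that as network noise.
- **Arm:** it ended clear of everything, with the gripper open and the wrist force about 1 N.

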